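# Set the demonstration wheel to its start mark

## Task

Turn the spoked wheel on the lab stand until its valve stem is at twelve o'clock, right beside the pointer at the top, by pushing its spokes round with the fingertips, letting go and pushing again, spoke after spoke. Do not touch the valve stem, do not lift or shift the stand, and leave everything else on the bench where it is.

Things in the scene. Friction and masses are not known exactly. Their poses are not given: they have to be found in the camera images.
- stand: Loose stand, 4 to 6 kg with the wheel: white base plate 220 (x) x 180 (y) x 12 mm and a steel post carrying the axle from behind. Origin: centre of the plate's underside, on the table; z up; x level, towards the side the wheel faces (away from the robot, up to 35 degrees either way); y level, across the wheel. Behind the spokes all is free except post and pointer rod.
- axle (a point): Wheel's centre, in the spokes' middle plane; fixed to the stand, 130 mm straight above its origin. The wheel leans back, its plane 30 degrees from horizontal. In stand axes: axle, out of its face, (sin 30, 0, cos 30); six o'clock, its lowest point, lies towards (cos 30, 0, -sin 30); twelve o'clock opposite; three and nine along y.
- pointer (a point): Small square steel pointer (14 mm) on the stand, just outside the tyre at the wheel's highest point, twelve o'clock, 158 mm up the slope from the axle. Its thin rod runs 45 mm behind the spokes from the axle to twelve o'clock only.
- wheel (a joint): Turn of the wheel, rad; free both ways, any number of turns. 0 or any whole turn (6.283) = valve at twelve o'clock. Grows anticlockwise seen facing it: the part at six o'clock then moves to the stand's +y. Starts 100 to 180 degrees from twelve, either way. The bearing drags (0.12 N m, 1.6 N at 75 mm radius): the wheel stays where left and hardly coasts when pushed slowly.
- spokes: Five straight black spokes 72 degrees apart, 12 mm wide and thick, from hub (48 mm diameter, 20 mm thick) to rim (inner radius 103 mm). Origin at the wheel's centre, z out of its face; one spoke along x, others at 72, 144, 216, 288 degrees. At wheel angle 0, x points to six o'clock, y is the stand's y.
- tyre: Black tyre with its aluminium rim, turning with the wheel: 280 mm outer diameter, 34 mm thick, inner radius of the rim 103 mm, highest point 208 mm above the table. Origin at the wheel's centre, z out of its face.
- valve: Valve stem: straight, plain brass, 12 mm thick (10 mm near its end), standing on the inside of the rim and pointing at the hub, halfway between two spokes, from 103 to 68 mm from the axle. Its origin and axes are those of spokes (origin at the wheel's centre); the stem lies along their -x.
- valve_tip (a point): Inner end of the valve stem, 68 mm from the axle.
- beaker: Bystander: clear glass beaker, 68 mm diameter, 90 mm high; origin under its centre.
- jar: Bystander: white jar with lid, 60 mm diameter, 75 mm high; origin under its centre.
- petri: Bystander: clear closed dish, 88 mm diameter, 16 mm high; origin under its centre.
- spanner: Bystander: steel spanner 150 mm long, lying flat along its own x.
- weight: Bystander: brass weight with a small knob, 48 mm diameter, 50 mm high; origin under its centre.
- stopwatch: Bystander: black round stopwatch lying flat, 56 mm diameter, 15 mm high; origin under its centre.
- screwdriver: Bystander: screwdriver 140 mm long, lying along its own x.

How it is judged:
By the outcome, as a careful person would: the job done as asked, in the order asked, and still so for the second after the job is handed in, with the robot touching nothing.
It also fails if it takes over 64 s, if anything falls off the work surface, if the arm or the gripper's body presses on something with over 40 N, if the wrist force passes 120 N, or if a joint passes its speed limit or range.

## Robot

A 6-joint arm with a two-finger parallel gripper is mounted at the origin on the work surface. World frame = base frame: x ahead of the robot, y to its left, z up, the work surface at z = 0. Lengths are in m, angles in rad, forces in N, time in s.
With the tool pointing down it reaches from about 0.35 to 0.975 m from the base axis. Payload 4.9 kg.
Tool frame: the origin (TCP) lies on the mounting face of the last link; the fingertips stand 173 mm ahead of it and the grasp point (between the pads) lies ctrl.pinch_z ahead of it (ctrl.pinch_z is the distance from the TCP to the grasp point, in m); z points along the fingers, y is the line along which they close (so a half turn about z gives the same grasp; the last joint's range is limited). The gripper opens to 85 mm and grips with 20 to 120 N. Pads are 22 mm wide; open, the fingers measure 114 mm over their backs; the gripper's body (76 mm by 85 mm) begins 54 mm behind the grasp point. The pads swing forward as they close: fully open they stand 13 mm farther back than shut.
Start: joints at [-1.397, 0.053, 1.613, -0, 1.476, -0.119], TCP at [0.18, -0.598, 0.405] pointing down, gripper open.
Joint ranges: [-3.01, 3.01], [-1.01, 2.22], [0.06, 2.58], [-1.02, 4.17], [0.09, 2.62], [-3.14, 3.14]. Speed limits (rad/s): [2.57, 2.57, 3.14, 3.14, 3.14, 3.14].

## Interface

Orientations are given as a rotation vector (axis times angle).
In Python, from station import telemetry, eyes, ctrl gives the robot as it stands.
- The arm moves only by the tool apply_moves, never from a script. Its argument "plan" is a list of rows, each a list of 5 numbers: the finger opening in m, from 0 to 0.0854, then the shift along the tool's x, y, z in m, then the turn about the tool's z in rad. In form: [[jaw, x, y, z, roll], ...]. A call has 1 to 12 rows; each row is the pose to reach, as a shift and turn from the pose commanded when the call began, along the tool's axes at that moment; what a row does not reach only later rows make up. A row lasts 1/12 s, in which the tool goes at most 41.7 mm and 7.16 degrees, less where a joint would pass 70% of its speed; a pose out of reach is approached as far as the arm can. A call with a gripper value outside its range is refused whole. The fingers move at their own pace and stop on an object; "newtons" is the grip in N (left out, the last holds). Time passes only in rows, so rows that repeat a pose let the fingers close. It gives the time, the measured TCP pose, the force, the opening and the grip force at its end, in the units of the state.
- telemetry.get_obs(): the state, without advancing time (a new reading comes with each control period).
- eyes.get_image(name): name is "scene" or "side" or "wrist"; returns a dict with "img" (420x560x3 uint8, blue, green, red), "range_z" (420x560 float32, m along the optical axis (not along the pixel's ray), 0 where there is no reading), "K" (3x3 intrinsics, pixels), "pose" (4x4, takes a point from camera to world coordinates); the wrist camera has in their place "hand_eye" (4x4, takes a point from camera to tool coordinates, whose origin is the TCP and whose axes are the flange's). Camera axes: x right, y down, z forward; pixel columns grow to the right and rows downward; lengths in m; the calibration is good to about 2 mm. A picture is of the moment at which its call begins: read the wrist's pose just before it.
- ctrl.finish_job(): hands the job in; it is judged then, once.
Trained networks look in a picture, given as the dict that the camera call returned (one of the last four; its "shot" number tells which), for a name from the list of things; names that differ only in an ending like _2 or _b are one class to them, and where a whole thing is asked for, a point or a joint stands for the part that bears it (a point fixed in the world has none). Each returns a list of dicts, best first, with "confidence" (0 to 1); they miss things now and then, are a little off and sometimes report something else, mostly with a low value. They report only what shows in the picture. A call takes as long as a camera call.
- eyes.search_frame(thing, picture): "box" ([left, top, right, bottom] in pixels, round what is visible of it).
- eyes.outline_of(thing, picture): "region" (420x560 bool, what is visible of it) and "box" ([left, top, right, bottom] in pixels, round what is visible of it).
- eyes.tip_of(thing, picture): "point" ([column, row] in pixels: a listed point, or the origin of a listed thing).
The state is a dict: "t": time; "q": joint angles; "dq": joint speeds; "effort": joint torques, N m; "tool_pos": TCP position; "tool_rot": TCP orientation; "contact_force": force on the tool from outside, world axes, zero at the start; "wrist_torque": the same for the moment, N m; "opening": finger opening in m; "grip_force": force on a finger pad.
Only numpy, scipy, OpenCV 4.12 (cv2) and the standard library are available. Lean on these libraries where they do the work, as an engineer would, in place of code of your own. Each camera call takes 0.05 s, during which the arm holds its last target. There are 200 camera calls.

## Working session

There is one attempt and no reset: what is moved stays moved. The work goes in short steps, Python scripts to look and compute and a tool call to move; the robot and the scene stay as the last step left them, time stands still between calls to the robot, and variables do not carry over. Pictures are saved under pics/ and viewed, at most 10 in all, crops included, and the job is handed in when it is done.

Besides the shell and the picture viewer there is one more tool, called after "Call:" as name([rows], argument=value, ...), one row to a line, values as JSON. apply_moves: Moves the arm, as the interface text tells. Its arguments: {"type":"object","properties":{"plan":{"type":"array","items":{"type":"array","items":{"type":"number"}}},"newtons":{"type":"number"}},"required":["plan"]}

```bash
ls; mkdir -p pics
cat > h.py <<'E'
import numpy as np, cv2
from scipy.spatial.transform import Rotation as R
from station import telemetry, eyes, ctrl
def T_tool(o=None):
    o=o or telemetry.get_obs(); T=np.eye(4); T[:3,:3]=R.from_rotvec(o["tool_rot"]).as_matrix(); T[:3,3]=o["tool_pos"]; return T
def shot(n):
    o=telemetry.get_obs(); p=eyes.get_image(n)
    p["cw"]=p["pose"] if "pose" in p else T_tool(o)@p["hand_eye"]
    return p
def w(p,u,v,z=None):
    u=np.atleast_1d(u).astype(float);v=np.atleast_1d(v).astype(float)
    if z is None: z=p["range_z"][v.astype(int),u.astype(int)]
    K=p["K"]; P=np.stack([(u-K[0,2])/K[0,0]*z,(v-K[1,2])/K[1,1]*z,z*np.ones_like(u)],1)
    return P@p["cw"][:3,:3].T+p["cw"][:3,3]
def proj(p,X):
    X=np.atleast_2d(X); C=(X-p["cw"][:3,3])@p["cw"][:3,:3]; q=C@p["K"].T; return q[:,:2]/q[:,2:]
E
python3 - <<'E'
from h import *
o=telemetry.get_obs(); print(o["t"],o["tool_pos"],o["tool_rot"],ctrl.pinch_z)
ims=[]
for n in ["scene","side"]:
    p=shot(n); cv2.imwrite(f"pics/{n}0.png",p["img"]); print(n,p["cw"].round(3).tolist(),p["K"][0,0])
    for t in ["stand","axle","pointer","valve","valve_tip","spokes","tyre"]:
        r=eyes.tip_of(t,p)[:2]
        for d in r:
            u,v=d["point"]; print(t,round(d["confidence"],2),np.round([u,v],1),w(p,u,v)[0].round(3))
E
```

```text
pics
0.0 [ 0.18033807 -0.59813711  0.40346598] [-3.10598739e+00 -4.57977533e-01  4.34156589e-05] 0.1547
scene [[0.649, 0.425, -0.631, 1.41], [0.761, -0.376, 0.529, -0.65], [-0.012, -0.823, -0.567, 0.884], [0.0, 0.0, 0.0, 1.0]] 545.8286441157754
stand 0.92 [235.5 277.4] [ 0.656 -0.142  0.098]
axle 0.72 [230.1 231.9] [ 0.558 -0.082  0.138]
axle 0.17 [257.5 224.1] [0.436 0.092 0.012]
pointer 0.7 [193.  180.5] [ 0.102  0.098 -0.   ]
pointer 0.63 [230.4 233.5] [ 0.565 -0.086  0.139]
valve 0.44 [286.9 236.5] [0.618 0.04  0.097]
valve_tip 0.42 [221.5 254.7] [ 0.48  -0.061  0.012]
side [[-0.895, -0.243, 0.375, 0.256], [-0.447, 0.481, -0.755, 0.749], [0.003, -0.843, -0.539, 0.649], [0.0, 0.0, 0.0, 1.0]] 458.8514600297174
stand 0.67 [314.  246.3] [ 0.549 -0.053  0.014]
axle 0.74 [341.3 203.8] [0.475 0.011 0.184]
axle 0.63 [313.2 196.6] [ 0.561 -0.063  0.138]
pointer 0.79 [382.1 170.5] [ 0.427 -0.093  0.22 ]
valve 0.27 [343.7 309.9] [0.419 0.113 0.017]
valve_tip 0.47 [309.1 186.5] [ 0.599 -0.132  0.119]
spokes 0.79 [317.3 196.8] [ 0.549 -0.056  0.145]
tyre 0.65 [314.7 197. ] [ 0.557 -0.06   0.14 ]
```

View pics/scene0.png

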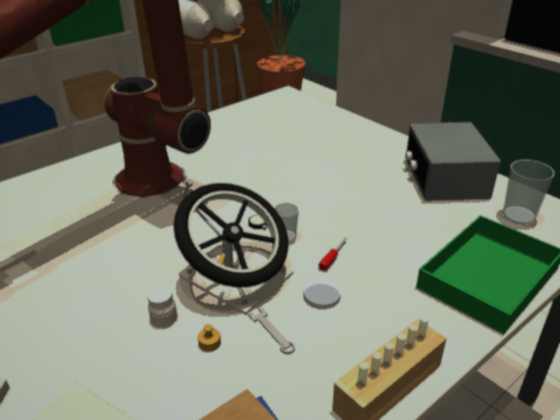

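View pics/side0.png

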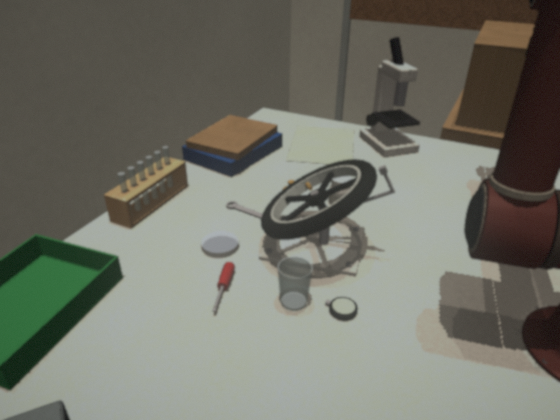

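The wheel is near (0.555, -0.06). In the scene view the hub is at (232,232) and brass shows by the rim at (221,258). In the side view the pointer is at (383,171). Next I fit the wheel's pose from tyre depth.

```bash
cat >> h.py <<'E'
def axes(psi):
    c,s=np.cos(psi),np.sin(psi); Rz=np.array([[c,-s,0],[s,c,0],[0,0,1]])
    return Rz@np.array([[np.cos(np.pi/6),0,.5],[0,1,0],[-.5,0,np.cos(np.pi/6)]])  # cols: six o'clock, stand y, normal
def ring(A,C,r,a,z=0):
    return C+(A@np.stack([r*np.cos(a),r*np.sin(a),z+0*a])).T
def polar(p,A,C,z=0,N=360,r0=.0,r1=.15):   # wheel-plane unwrap: rows=r, cols=angle deg
    a=np.radians(np.arange(N)*360/N); rr=np.linspace(r0,r1,75)
    q=np.array([proj(p,ring(A,C,r,a,z)) for r in rr]).astype(np.float32)
    return cv2.remap(p["img"],q[...,0],q[...,1],cv2.INTER_LINEAR),rr
def rect(p,A,C,z=0,n=400,half=.17):  # face-on picture: six o'clock down, stand +y to the right
    g=np.linspace(-half,half,n); X,Y=np.meshgrid(g,g)
    P=C+np.stack([Y.ravel(),X.ravel(),z+0*X.ravel()],1)@A.T
    q=proj(p,P).reshape(n,n,2).astype(np.float32)
    return cv2.remap(p["img"],q[...,0],q[...,1],cv2.INTER_LINEAR)
E
python3 - <<'E'
from h import *
from scipy.optimize import least_squares
pts=[];ps=[]
for n in ["scene","side"]:
    p=shot(n); ps.append(p); r=eyes.outline_of("tyre",p)
    m=cv2.erode(r[0]["region"].astype(np.uint8),np.ones((3,3)))>0; v,u=np.nonzero(m&(p["range_z"]>0))
    P=w(p,u,v); P=P[(P[:,2]>.035)&(np.linalg.norm(P-[.556,-.064,.13],axis=1)<.165)]; pts.append(P); print(n,r[0]["confidence"],len(P))
def f(x,P):
    A=axes(x[3]); L=(P-x[:3])@A; return np.hypot(np.hypot(L[:,0],L[:,1])-.123,L[:,2])-.017
for P in pts+[np.vstack(pts)]:
    s=least_squares(f,[.556,-.064,.13,.22],args=(P,),loss="soft_l1",f_scale=.003); print(s.x.round(4),np.median(abs(f(s.x,P))))
    s2=least_squares(lambda x,P:f([x[0],x[1],.13,x[2]],P),[.556,-.064,.22],args=(P,),loss="soft_l1",f_scale=.003);print(" z fixed",s2.x.round(4))
C=np.array([s2.x[0],s2.x[1],.13]);A=axes(s2.x[2]); np.savez("wheel.npz",C=C,A=A,psi=s2.x[2])
cv2.imwrite("pics/rect0.png",np.hstack([rect(p,A,C) for p in ps]))
print("pointer",(C-.158*A[:,0]).round(3))
for t in ["beaker","jar","petri","weight","spanner","stopwatch","screwdriver"]:
    for p in ps:
        r=eyes.tip_of(t,p)[:1]
        for d in r: print(t,round(d["confidence"],2),np.round(w(p,*d["point"])[0],3))
print(telemetry.get_obs()["t"])
E
```

```text
scene 0.81 4332
side 0.8 3579
[ 0.5566 -0.0748  0.1305  0.1928] 0.0016815637763576098
 z fixed [ 0.5571 -0.0748  0.1938]
[ 0.5575 -0.0748  0.1313  0.2111] 0.0012154713758763466
 z fixed [ 0.5579 -0.0741  0.205 ]
[ 0.5569 -0.0747  0.1308  0.1978] 0.0014619502264503568
 z fixed [ 0.5574 -0.0744  0.1972]
pointer [ 0.423 -0.101  0.209]
beaker 0.89 [0.61  0.046 0.1  ]
beaker 0.64 [0.51  0.148 0.036]
jar 0.51 [0.483 0.005 0.182]
petri 0.68 [ 0.539 -0.088  0.066]
petri 0.86 [0.748 0.052 0.015]
weight 0.58 [ 0.716 -0.26   0.027]
spanner 0.87 [ 0.769 -0.136  0.004]
spanner 0.72 [ 0.748 -0.126  0.007]
stopwatch 0.67 [0.44  0.091 0.015]
stopwatch 0.67 [0.425 0.109 0.014]
screwdriver 0.56 [0.682 0.14  0.022]
screwdriver 0.59 [0.661 0.163 0.002]
1.7
```

View pics/rect0.png

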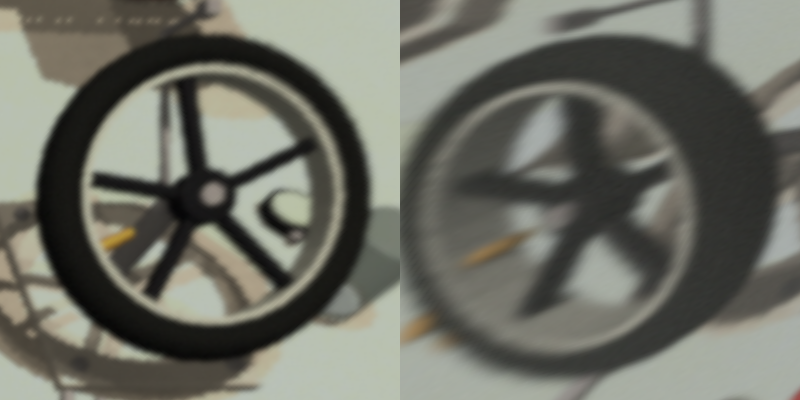

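The face-on views show spokes at 45, 117, -171, -99 and -27° (measured from six o'clock towards +y) and the valve at -63°. That gives a wheel angle of about +117°, so it needs about -117° (clockwise). I'll close the fingers and move over the wheel.

Call:
apply_moves([
  [0, 0.015, -0.013, -0.01, 0.008],
  [0, 0.04, -0.035, -0.02, 0.016],
  [0, 0.066, -0.058, -0.03, 0.024],
  [0, 0.092, -0.08, -0.04, 0.032],
  [0, 0.118, -0.103, -0.045, 0.04],
  [0, 0.145, -0.126, -0.05, 0.05],
  [0, 0.171, -0.149, -0.055, 0.06],
  [0, 0.198, -0.172, -0.06, 0.07],
  [0, 0.225, -0.195, -0.06, 0.08],
  [0, 0.252, -0.219, -0.06, 0.09],
  [0, 0.278, -0.242, -0.06, 0.096],
  [0, 0.3, -0.26, -0.06, 0.096],
])

```text
t: 2.7
tool_pos: [0.3932, -0.2607, 0.4651]
tool_rot: [3.126, 0.31, 0.001]
contact_force: [0.1, -0.6, 0.6]
opening: -0.0001
grip_force: 0.0
```

```bash
cat >> h.py <<'E'
W=np.load("wheel.npz") if __import__("os").path.exists("wheel.npz") else None
def to(a,r=.07,depth=.018):   # tool shift needed to bring fingertip centre to wheel angle a(deg), radius r, depth below spoke plane
    T=T_tool(); a=np.radians(a); P=W["C"]+W["A"]@[r*np.cos(a),r*np.sin(a),0]; P[2]-=depth
    tip=T[:3,3]+.173*T[:3,2]; return (T[:3,:3].T@(P-tip)).round(4)
def where():
    T=T_tool(); yaw=np.arctan2(T[1,0],T[0,0]); tip=T[:3,3]+.173*T[:3,2]
    d=tip-W["C"]; L=W["A"].T@d; s=L[2]/W["A"][2,2]; L=W["A"].T@(d-[0,0,s])
    return dict(t=round(telemetry.get_obs()["t"],2),tip=tip.round(4),roll_to_align=round(yaw-float(W["psi"]),3),ang=np.degrees(np.arctan2(L[1],L[0])).round(1),r=np.hypot(L[0],L[1]).round(4),above=round(s,4))
E
python3 -c "
from h import *
print(where(),to(81),to(81,.07,-.1))"
```

```text
{'t': 2.7, 'tip': array([ 0.3934, -0.2608,  0.2921]), 'roll_to_align': np.float64(0.0), 'ang': np.float64(-146.5), 'r': np.float64(0.2731), 'above': np.float64(0.0482)} [ 0.2067 -0.2198  0.1856] [ 0.2068 -0.2197  0.0676]
```

Call:
apply_moves([
  [0, 0.024, -0.025, 0, 0],
  [0, 0.05, -0.053, 0, 0],
  [0, 0.076, -0.081, 0, 0],
  [0, 0.102, -0.109, 0, 0],
  [0, 0.128, -0.137, 0, 0],
  [0, 0.154, -0.164, 0, 0],
  [0, 0.18, -0.192, 0.01, 0],
  [0, 0.198, -0.211, 0.03, 0],
  [0, 0.207, -0.22, 0.05, 0],
  [0, 0.207, -0.22, 0.067, 0],
  [0, 0.207, -0.22, 0.067, 0],
])

```text
t: 3.62
tool_pos: [0.5519, -0.0055, 0.393]
tool_rot: [-3.124, -0.311, 0.012]
contact_force: [-0.8, -0.3, -0.7]
opening: -0.0003
grip_force: 0.0
```

Run:
```python
from h import *
print(where(),to(81)); p=shot("wrist"); q=proj(p,np.vstack([W["C"],ring(W["A"],W["C"],.1,np.radians([0,45,117,-27,-63]))]))
im=p["img"].copy()
for u,v in q: cv2.circle(im,(int(u),int(v)),3,(0,0,255),-1) if 0<u<560 and 0<v<420 else print("out",u,v)
s=shot("scene"); cv2.imwrite("pics/w1.png",np.hstack([im[:, :],rect(s,W["A"],W["C"],n=420)])[:, :]); print(im.shape)
a=cv2.imread("pics/w1.png"); cv2.imwrite("pics/w1.png",cv2.resize(a,(800,343)))
```

```text
{'t': 3.62, 'tip': array([ 0.5505, -0.0053,  0.22  ]), 'roll_to_align': np.float64(0.001), 'ang': np.float64(83.5), 'r': np.float64(0.0695), 'above': np.float64(0.0939)} [0.0035 0.0002 0.1134]
(420, 560, 3)
```

View pics/w1.png

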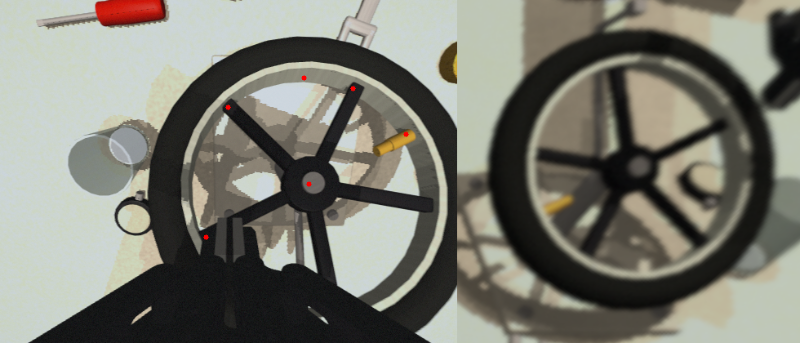

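The wrist view matches the model: spoke ends at (228,107), (353,88) and (206,237), valve at (406,134). The window between the 45° and 117° spokes is free, so I'll descend into it.

Call:
apply_moves([
  [0, 0.0035, 0, 0.015, 0],
  [0, 0.0035, 0, 0.035, 0],
  [0, 0.0035, 0, 0.055, 0],
  [0, 0.0035, 0, 0.07, 0],
  [0, 0.0035, 0, 0.085, 0],
  [0, 0.0035, 0, 0.1, 0],
  [0, 0.0035, 0, 0.113, 0],
  [0, 0.0035, 0, 0.113, 0],
  [0, 0.0035, 0, 0.113, 0],
])

```text
t: 4.47
tool_pos: [0.5561, -0.0064, 0.2853]
tool_rot: [3.126, 0.307, 0.0]
contact_force: [-0.9, -0.2, 0.8]
opening: 0.0003
grip_force: 0.0
```

Run:
```python
from h import *
print(where(),telemetry.get_obs()["contact_force"])
for a in range(78,-6,-6): print(a,to(a).tolist())
```

```text
{'t': 4.47, 'tip': array([ 0.5562, -0.0064,  0.1123]), 'roll_to_align': np.float64(-0.001), 'ang': np.float64(78.2), 'r': np.float64(0.0684), 'above': np.float64(-0.0107)} [-0.9131753  -0.2301748   0.80105643]
78 [0.0004, -0.0015, 0.0075]
72 [0.0066, 0.0004, 0.0111]
66 [0.0125, 0.003, 0.0145]
60 [0.0182, 0.0063, 0.0178]
54 [0.0235, 0.0103, 0.0208]
48 [0.0284, 0.0149, 0.0237]
42 [0.0329, 0.0201, 0.0263]
36 [0.0369, 0.0258, 0.0286]
30 [0.0404, 0.0319, 0.0306]
24 [0.0433, 0.0384, 0.0322]
18 [0.0455, 0.0453, 0.0336]
12 [0.0472, 0.0523, 0.0345]
6 [0.0482, 0.0596, 0.0351]
0 [0.0485, 0.0669, 0.0353]
```

Call:
apply_moves([
  [0, 0.001, -0.001, 0.004, 0],
  [0, 0.0066, 0.0004, 0.008, 0],
  [0, 0.0125, 0.003, 0.0115, 0],
  [0, 0.0182, 0.0063, 0.0148, 0],
  [0, 0.0235, 0.0103, 0.0178, 0],
  [0, 0.0284, 0.0149, 0.0207, 0],
  [0, 0.0329, 0.0201, 0.0233, 0],
  [0, 0.0369, 0.0258, 0.0256, 0],
  [0, 0.0404, 0.0319, 0.0276, 0],
  [0, 0.0433, 0.0384, 0.0292, 0],
  [0, 0.0444, 0.042, 0.03, 0],
  [0, 0.0444, 0.042, 0.03, 0],
])

```text
t: 5.47
tool_pos: [0.6082, -0.0394, 0.2545]
tool_rot: [3.126, 0.307, 0.001]
contact_force: [0.1, -0.0, -0.4]
opening: -0.0001
grip_force: 0.0
```

```bash
cat >> h.py <<'E'
def spoke_phase(p,bins=1440):
    # spoke angle mod 72 from darkness in the unwrapped annulus, and valve angle from brass colour
    res={}
    im,rr=polar(p,W["A"],W["C"],z=.006,N=bins); 
    g=cv2.cvtColor(im,cv2.COLOR_BGR2GRAY).astype(float)[(rr>.045)&(rr<.095)]
    d=(g<60).mean(0); a=np.radians(np.arange(bins)*360/bins)
    res["spoke"]=round(float(np.degrees(np.angle((d*np.exp(5j*a)).sum()))/5),2); res["q"]=round(abs((d*np.exp(5j*a)).sum())/d.sum(),2)
    im,rr=polar(p,W["A"],W["C"],z=.0,N=bins); h=cv2.cvtColor(im,cv2.COLOR_BGR2HSV)[(rr>.066)&(rr<.1)]
    m=((h[...,0]>10)&(h[...,0]<32)&(h[...,1]>110)&(h[...,2]>70)).sum(0)
    if m.sum(): res["valve"]=round(float(np.degrees(np.angle((m*np.exp(1j*a)).sum()))),2); res["n"]=int(m.sum())
    return res
E
python3 - <<'E'
from h import *
print(where(),telemetry.get_obs()["contact_force"])
for n in ["wrist","scene"]: print(n,spoke_phase(shot(n)))
for a in range(30,-50,-6): print(a,to(a).tolist())
E
```

```text
{'t': 5.47, 'tip': array([ 0.6084, -0.0396,  0.0815]), 'roll_to_align': np.float64(-0.001), 'ang': np.float64(20.2), 'r': np.float64(0.07), 'above': np.float64(-0.0157)} [ 0.14077558 -0.04487729 -0.43393335]
wrist {'spoke': -0.33, 'q': np.float64(0.05)}
scene {'spoke': 7.75, 'q': np.float64(0.33), 'valve': -107.28, 'n': 433}
30 [-0.0042, -0.0101, 0.0001]
24 [-0.0013, -0.0036, 0.0018]
18 [0.001, 0.0032, 0.0031]
12 [0.0026, 0.0103, 0.004]
6 [0.0036, 0.0175, 0.0046]
0 [0.0039, 0.0248, 0.0048]
-6 [0.0036, 0.0322, 0.0046]
-12 [0.0026, 0.0394, 0.0041]
-18 [0.001, 0.0465, 0.0031]
-24 [-0.0013, 0.0533, 0.0018]
-30 [-0.0041, 0.0599, 0.0001]
-36 [-0.0076, 0.066, -0.0019]
-42 [-0.0116, 0.0717, -0.0042]
-48 [-0.0161, 0.0769, -0.0068]
```

Call:
apply_moves([
  [0, 0.001, 0.003, 0.001, 0],
  [0, 0.0018, 0.008, 0.002, 0],
  [0, 0.0028, 0.013, 0.003, 0],
  [0, 0.0035, 0.018, 0.003, 0],
  [0, 0.0038, 0.022, 0.003, 0],
  [0, 0.0039, 0.0248, 0.003, 0],
  [0, 0.0039, 0.0248, 0.003, 0],
  [0, 0.0039, 0.021, -0.02, 0],
  [0, 0.0039, 0.02, -0.05, 0],
  [0, 0.0039, 0.02, -0.08, 0],
  [0, 0.0039, 0.02, -0.09, 0],
  [0, 0.0039, 0.02, -0.09, 0],
])

```text
t: 6.57
tool_pos: [0.6166, -0.0578, 0.3493]
tool_rot: [3.123, 0.308, 0.013]
contact_force: [0.3, -0.7, 0.5]
opening: -0.0002
grip_force: 0.0
```

Run:
```python
from h import *
print(where())
for n in ["wrist","scene"]:
    p=shot(n); print(n,spoke_phase(p)); cv2.imwrite(f"pics/{n}2.png",cv2.resize(rect(p,W["A"],W["C"],z=0),(400,400)))
cv2.imwrite("pics/both2.png",np.hstack([cv2.imread("pics/wrist2.png"),cv2.imread("pics/scene2.png")]))
for a in (70,80,90,95): print(a,to(a,.07,-.07).tolist())
```

```text
{'t': 6.57, 'tip': array([ 0.6181, -0.0582,  0.1764]), 'roll_to_align': np.float64(-0.001), 'ang': np.float64(3.2), 'r': np.float64(0.0725), 'above': np.float64(0.0826)}
wrist {'spoke': -26.47, 'q': np.float64(0.15)}
scene {'spoke': -20.63, 'q': np.float64(0.37), 'valve': -129.8, 'n': 503}
70 [-0.0395, -0.0605, -0.0169]
80 [-0.0497, -0.0637, -0.0228]
90 [-0.0602, -0.0648, -0.0289]
95 [-0.0655, -0.0645, -0.032]
```

View pics/both2.png

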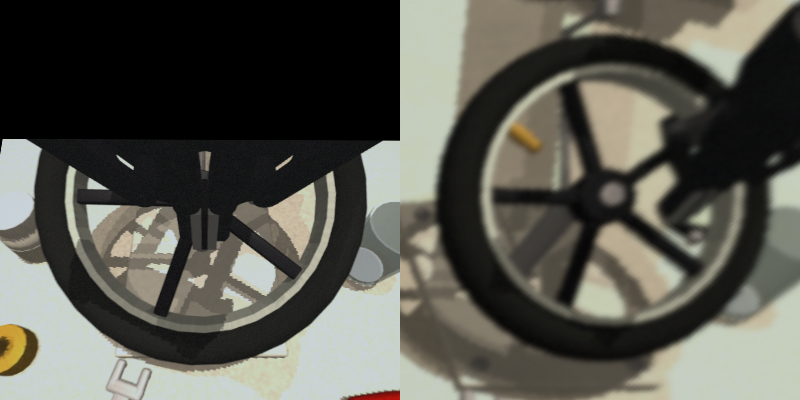

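The rectified wrist view (left) shows spokes at about -18, 53.5 and -91°. The scene view (right) shows the valve up-left at (525,137). The wheel has about 53° to go, so I push the next spoke (53.5°) by inserting near 89°.

Call:
apply_moves([
  [0, -0.012, -0.013, -0.012, 0],
  [0, -0.03, -0.032, -0.024, 0],
  [0, -0.048, -0.052, -0.03, 0],
  [0, -0.059, -0.064, -0.03, 0],
  [0, -0.0595, -0.0648, -0.03, 0],
  [0, -0.0595, -0.0648, -0.02, 0],
  [0, -0.0595, -0.0648, 0, 0],
  [0, -0.0595, -0.0648, 0.02, 0],
  [0, -0.0595, -0.0648, 0.04, 0],
  [0, -0.0595, -0.0648, 0.055, 0],
  [0, -0.0595, -0.0648, 0.055, 0],
  [0, -0.0595, -0.0648, 0.055, 0],
])

```text
t: 7.67
tool_pos: [0.5441, -0.0059, 0.2868]
tool_rot: [-3.126, -0.307, 0.008]
contact_force: [0.2, 0.2, 0.1]
opening: -0.0002
grip_force: 0.0
```

Run:
```python
from h import *
print(where(),telemetry.get_obs()["contact_force"])
for a in list(range(88,21,-6))+[22]: print(a,to(a,.07,.017).tolist())
```

```text
{'t': 7.67, 'tip': array([ 0.5433, -0.0058,  0.1138]), 'roll_to_align': np.float64(-0.001), 'ang': np.float64(90.4), 'r': np.float64(0.0701), 'above': np.float64(-0.0164)} [0.19207996 0.22549137 0.08017225]
88 [0.0025, 0.0001, 0.002]
82 [0.0088, 0.0008, 0.0056]
76 [0.0151, 0.0022, 0.0092]
70 [0.0212, 0.0043, 0.0127]
64 [0.027, 0.0072, 0.016]
58 [0.0326, 0.0107, 0.0192]
52 [0.0378, 0.0149, 0.0222]
46 [0.0426, 0.0197, 0.0249]
40 [0.047, 0.0251, 0.0274]
34 [0.0508, 0.0309, 0.0295]
28 [0.0541, 0.0372, 0.0314]
22 [0.0568, 0.0438, 0.0329]
22 [0.0568, 0.0438, 0.0329]
```

Call:
apply_moves([
  [0, 0.0055, 0.0004, 0.0035, 0],
  [0, 0.012, 0.0015, 0.0073, 0],
  [0, 0.018, 0.0032, 0.011, 0],
  [0, 0.0241, 0.0057, 0.0143, 0],
  [0, 0.0298, 0.009, 0.0176, 0],
  [0, 0.0352, 0.0128, 0.0207, 0],
  [0, 0.0402, 0.0173, 0.0235, 0],
  [0, 0.0448, 0.0224, 0.026, 0],
  [0, 0.0489, 0.028, 0.0284, 0],
  [0, 0.052, 0.033, 0.03, 0],
  [0, 0.0541, 0.0372, 0.0314, 0],
  [0, 0.055, 0.039, 0.0318, 0],
])

```text
t: 8.67
tool_pos: [0.6064, -0.0335, 0.2576]
tool_rot: [3.126, 0.308, 0.0]
contact_force: [-1.8, 1.4, 1.6]
opening: 0.0001
grip_force: 1.0
```

Run:
```python
from h import *
print(where(),telemetry.get_obs()["contact_force"])
for n in ["wrist","scene","side"]: p=shot(n); print(n,spoke_phase(p))
for a in [24,22,20,18,16]: print(a,to(a,.07,.017).tolist())
p=shot("wrist"); cv2.imwrite("pics/w3.png",rect(p,W["A"],W["C"]))
```

```text
{'t': 8.67, 'tip': array([ 0.6064, -0.0336,  0.0846]), 'roll_to_align': np.float64(-0.001), 'ang': np.float64(25.2), 'r': np.float64(0.0716), 'above': np.float64(-0.013)} [-1.7825032   1.36274664  1.5984483 ]
wrist {'spoke': 4.44, 'q': np.float64(0.05)}
scene {'spoke': 11.62, 'q': np.float64(0.4), 'valve': -173.47, 'n': 395}
side {'spoke': 4.44, 'q': np.float64(0.34)}
24 [-0.0008, 0.0023, 0.0039]
22 [0.0001, 0.0045, 0.0044]
20 [0.0008, 0.0068, 0.0049]
18 [0.0015, 0.0091, 0.0053]
16 [0.0021, 0.0114, 0.0056]
```

View pics/w3.png

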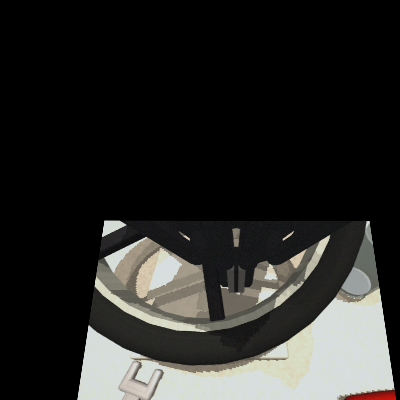

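The rectified view shows the pushed spoke at (216,318), so about 7.5° left. I push slowly to just short of the mark, then back off, lift and measure.

Call:
apply_moves([
  [0, 0.0003, 0.0015, 0.001, 0],
  [0, 0.0005, 0.003, 0.002, 0],
  [0, 0.0008, 0.0045, 0.002, 0],
  [0, 0.001, 0.006, 0.002, 0],
  [0, 0.0013, 0.007, 0.002, 0],
  [0, 0.0014, 0.008, 0.002, 0],
  [0, 0.0014, 0.008, 0.002, 0],
  [0, 0.001, 0.003, 0, 0],
  [0, 0.001, 0.001, -0.025, 0],
  [0, 0.001, 0, -0.055, 0],
  [0, -0.005, -0.003, -0.09, 0],
  [0, -0.02, -0.012, -0.12, 0],
])

```text
t: 9.87
tool_pos: [0.5845, -0.0253, 0.3801]
tool_rot: [3.125, 0.308, 0.002]
contact_force: [0.5, 0.2, 1.4]
opening: 0.0
grip_force: 0.0
```

Call:
apply_moves([
  [0, -0.025, -0.015, -0.02, 0],
  [0, -0.055, -0.03, -0.03, 0],
  [0, -0.085, -0.045, -0.03, 0],
  [0, -0.115, -0.06, -0.03, 0],
  [0, -0.135, -0.07, -0.03, 0],
  [0, -0.14, -0.07, -0.03, 0],
  [0, -0.14, -0.07, -0.03, 0],
])

```text
t: 10.45
tool_pos: [0.4321, 0.0164, 0.4083]
tool_rot: [3.125, 0.309, 0.003]
contact_force: [0.2, 0.3, 0.1]
opening: 0.0001
grip_force: 0.0
```

Run:
```python
from h import *
print(where())
ims=[]
for n in ["wrist","scene","side"]:
    p=shot(n); print(n,spoke_phase(p))
    for t in ["valve","valve_tip"]:
        for d in eyes.tip_of(t,p)[:1]:
            q=w(p,*d["point"])[0]; L=W["A"].T@(q-W["C"]); print("  ",t,round(d["confidence"],2),np.round(d["point"],1),L.round(3))
    im=p["img"].copy()
    for a in range(0,360,72):
        q=proj(p,ring(W["A"],W["C"],np.linspace(.03,.1,5),np.full(5,np.radians(a)),.006))
        if n!="scene" : [cv2.circle(im,(int(u),int(v)),1,(0,0,255),-1) for u,v in q]
    ims.append(im)
c=ims[1][150:310,150:310]
cv2.imwrite("pics/f4.png",np.hstack([cv2.resize(ims[0],(480,360)),cv2.resize(ims[2][130:290,240:400],(320,360))]))
```

```text
{'t': 10.45, 'tip': array([0.4324, 0.0162, 0.2353]), 'roll_to_align': np.float64(-0.0), 'ang': np.float64(136.8), 'r': np.float64(0.1658), 'above': np.float64(0.0448)}
wrist {'spoke': 0.25, 'q': np.float64(0.11), 'valve': -177.4, 'n': 534}
   valve_tip 0.95 [473.  158.7] [-0.07  -0.002  0.003]
scene {'spoke': 4.15, 'q': np.float64(0.85), 'valve': -179.31, 'n': 406}
   valve_tip 0.41 [214.3 210.8] [-0.143  0.175 -0.233]
side {'spoke': 1.21, 'q': np.float64(0.67), 'valve': -171.51, 'n': 112}
   valve_tip 0.52 [344.8 310.5] [-0.03   0.211 -0.149]
```

View pics/f4.png

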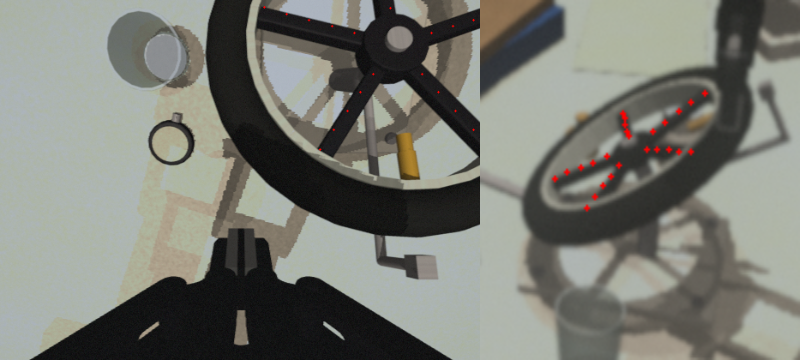

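Valve and pointer nearly line up: valve at (406,155), pointer at (422,265), hub at (399,38). I'll centre the camera over the wheel for a precise reading.

Call:
apply_moves([
  [0, -0.005, 0.02, -0.015, 0],
  [0, -0.01, 0.045, -0.03, 0],
  [0, -0.015, 0.07, -0.045, 0],
  [0, -0.02, 0.09, -0.06, 0],
  [0, -0.02, 0.098, -0.075, 0],
  [0, -0.02, 0.1, -0.08, 0],
  [0, -0.02, 0.1, -0.08, 0],
  [0, -0.02, 0.1, -0.08, 0],
  [0, -0.02, 0.1, -0.08, 0],
])

```text
t: 11.65
tool_pos: [0.433, -0.0851, 0.4866]
tool_rot: [-3.125, -0.31, 0.003]
contact_force: [1.0, 0.2, 0.6]
opening: -0.0003
grip_force: 0.0
```

```bash
cat > fin.py <<'E'
from h import *
from scipy.optimize import least_squares
o=telemetry.get_obs(); print(where(),"speed",np.abs(o["dq"]).max().round(3))
p=shot("wrist"); C,psi=W["C"],float(W["psi"])
r=eyes.outline_of("tyre",p); m=cv2.erode(r[0]["region"].astype(np.uint8),np.ones((5,5)))>0; v,u=np.nonzero(m&(p["range_z"]>0)); P=w(p,u,v)
P=P[(P[:,2]>.04)&(np.linalg.norm(P-C,axis=1)<.16)]
f=lambda x:(lambda L:np.hypot(np.hypot(L[:,0],L[:,1])-.123,L[:,2])-.017)((P-x[:3])@axes(x[3]))
s=least_squares(f,[*C,psi],loss="soft_l1",f_scale=.003); print("tyre fit",s.x.round(4),len(P))
rp=eyes.tip_of("pointer",p)[:1]
for d in rp: q=w(p,*d["point"])[0]; print("pointer",round(d["confidence"],2),np.round(d["point"],1),q.round(4),"psi from it",np.arctan2(*(s.x[:2]-q[:2])[::-1]).round(4))
for nm,CC,ps in [("old",C,psi),("wrist fit",s.x[:3],s.x[3])]:
    A=axes(ps)
    # depth-based spokes: points near the spoke plane inside the rim
    v,u=np.nonzero(p["range_z"]>0); X=(w(p,u,v)-CC)@A; rr=np.hypot(X[:,0],X[:,1]); 
    k=(rr>.04)&(rr<.092)&(abs(X[:,2]-.004)<.008); col=p["img"][v,u].astype(int); br=(col[:,2]-col[:,0]>50)
    a=np.arctan2(X[:,1],X[:,0]); b=k&~br
    print(nm,"spoke phase",round(np.degrees(np.angle(np.exp(5j*a[b]).mean()))/5,2),abs(np.exp(5j*a[b]).mean()).round(2),b.sum())
    b=br&(rr>.066)&(rr<.1)&(abs(X[:,2])<.012)
    if b.sum(): print("   valve from 12:",round(np.degrees(np.angle((-np.exp(1j*a[b])).mean())),2),b.sum())
im=p["img"].copy(); A=axes(s.x[3])
l=proj(p,ring(A,s.x[:3],np.array([0.,.158]),np.full(2,np.pi))).astype(int); cv2.line(im,tuple(map(int,l[0])),tuple(map(int,l[1])),(0,0,255),1)
import sys; cv2.imwrite(f"pics/{sys.argv[1]}.png",im)
E
python3 fin.py c5
```

```text
{'t': 11.65, 'tip': array([ 0.4327, -0.085 ,  0.3136]), 'roll_to_align': np.float64(0.0), 'ang': np.float64(174.4), 'r': np.float64(0.1442), 'above': np.float64(0.1118)} speed 0.008
tyre fit [ 0.5583 -0.0733  0.1295  0.1985] 23750
pointer 0.89 [304.5 224.2] [ 0.4305 -0.1023  0.2236] psi from it 0.2235
old spoke phase 2.17 0.92 4606
   valve from 12: 2.02 451
wrist fit spoke phase 2.29 0.9 4578
   valve from 12: 2.54 431
```

View pics/c5.png

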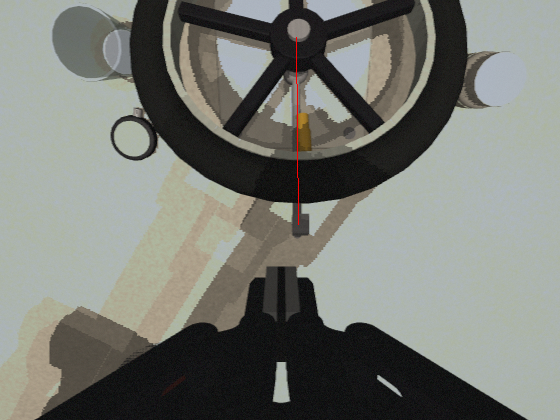

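The view is clear: hub at (298,29), valve centred at about (304,130), pointer at (300,225). The valve is about 2° short, so I'll give the same spoke one small push.

```bash
python3 -c "
from h import *
print(to(34,.07,-.09),to(34,.07,.017))"
```

```text
[ 0.1748 -0.0248  0.1225] [ 0.1749 -0.0247  0.2295]
```

Call:
apply_moves([
  [0, 0.02, -0.004, 0, 0],
  [0, 0.05, -0.008, 0, 0],
  [0, 0.08, -0.012, 0.01, 0],
  [0, 0.11, -0.016, 0.03, 0],
  [0, 0.14, -0.02, 0.05, 0],
  [0, 0.162, -0.023, 0.075, 0],
  [0, 0.173, -0.025, 0.1, 0],
  [0, 0.175, -0.025, 0.125, 0],
  [0, 0.175, -0.025, 0.15, 0],
  [0, 0.175, -0.025, 0.175, 0],
  [0, 0.175, -0.025, 0.2, 0],
  [0, 0.175, -0.025, 0.22, 0],
])

```text
t: 12.8
tool_pos: [0.5989, -0.0263, 0.2649]
tool_rot: [-3.125, -0.31, 0.005]
contact_force: [-0.1, -0.3, -0.0]
opening: -0.0
grip_force: 0.0
```

Call:
apply_moves([
  [0, 0, 0, 0.008, 0],
  [0, 0, 0, 0.008, 0],
  [0, 0.001, 0.003, 0.008, 0],
  [0, 0.002, 0.006, 0.009, 0],
  [0, 0.003, 0.008, 0.01, 0],
  [0, 0.003, 0.008, 0.01, 0],
  [0, 0.003, 0.008, 0.01, 0],
])

```text
t: 13.38
tool_pos: [0.6047, -0.0346, 0.2591]
tool_rot: [3.126, 0.308, 0.003]
contact_force: [0.1, 0.9, -0.5]
opening: 0.0005
grip_force: 0.0
```

```bash
python3 -c "
from h import *
print(where(),telemetry.get_obs()['contact_force'])
for a in (22,20,18,17.5): print(a,to(a,.07,.017))"
```

```text
{'t': 13.38, 'tip': array([ 0.6051, -0.0346,  0.0861]), 'roll_to_align': np.float64(-0.001), 'ang': np.float64(25.2), 'r': np.float64(0.0697), 'above': np.float64(-0.0124)} [ 0.12458992  0.8781916  -0.51895477]
22 [0.0016 0.0035 0.0055]
20 [0.0024 0.0058 0.006 ]
18 [0.0031 0.0081 0.0064]
17.5 [0.0032 0.0086 0.0065]
```

Call:
apply_moves([
  [0, 0.001, 0.002, 0.002, 0],
  [0, 0.0015, 0.004, 0.003, 0],
  [0, 0.002, 0.006, 0.003, 0],
  [0, 0.0025, 0.0075, 0.003, 0],
  [0, 0.003, 0.0085, 0.003, 0],
  [0, 0.003, 0.0092, 0.003, 0],
  [0, 0.003, 0.0092, 0.003, 0],
  [0, 0.003, 0.0092, 0.003, 0],
  [0, 0.003, 0.0092, 0.003, 0],
])

```text
t: 14.13
tool_pos: [0.6089, -0.0426, 0.2548]
tool_rot: [-3.126, -0.309, 0.0]
contact_force: [-0.6, 1.2, -0.4]
opening: -0.0001
grip_force: 0.6
```

```bash
python3 -c "
from h import *
print(where(),telemetry.get_obs()['contact_force'])
p=shot('scene'); print(spoke_phase(p)); p=shot('side'); print(spoke_phase(p))"
```

```text
{'t': 14.13, 'tip': array([ 0.6089, -0.0426,  0.0818]), 'roll_to_align': np.float64(-0.0), 'ang': np.float64(17.8), 'r': np.float64(0.0689), 'above': np.float64(-0.0154)} [-0.5531016   1.2170185  -0.37791026]
{'spoke': 6.01, 'q': np.float64(0.31), 'valve': 179.69, 'n': 384}
{'spoke': -3.33, 'q': np.float64(0.4)}
```

Call:
apply_moves([
  [0, 0.0001, 0.0005, 0, 0],
  [0, 0.0002, 0.001, 0, 0],
  [0, 0.0003, 0.0014, 0, 0],
  [0, 0.0003, 0.0014, 0, 0],
  [0, 0.0003, 0.0014, 0, 0],
  [0, 0.0003, -0.002, 0, 0],
  [0, 0.0003, -0.006, -0.004, 0],
  [0, 0, -0.008, -0.03, 0],
  [0, 0, -0.008, -0.06, 0],
  [0, -0.01, -0.004, -0.1, 0],
  [0, -0.03, 0, -0.14, 0],
  [0, -0.06, 0.005, -0.17, 0],
])

```text
t: 15.23
tool_pos: [0.5542, -0.0581, 0.4262]
tool_rot: [3.124, 0.311, 0.008]
contact_force: [0.4, -0.7, 1.0]
opening: 0.0002
grip_force: 0.0
```

Call:
apply_moves([
  [0, -0.035, 0.002, -0.03, 0],
  [0, -0.07, 0.004, -0.05, 0],
  [0, -0.1, 0.006, -0.06, 0],
  [0, -0.12, 0.008, -0.06, 0],
  [0, -0.127, 0.01, -0.06, 0],
  [0, -0.127, 0.01, -0.06, 0],
  [0, -0.127, 0.01, -0.06, 0],
  [0, -0.127, 0.01, -0.06, 0],
])

```text
t: 15.9
tool_pos: [0.4319, -0.0928, 0.4813]
tool_rot: [-3.126, -0.309, 0.001]
contact_force: [0.3, -0.5, -0.2]
opening: -0.0004
grip_force: 0.0
```

```bash
python3 fin.py c6; python3 -c "
from h import *
p=shot('scene'); print(spoke_phase(p))"
```

```text
{'t': 15.9, 'tip': array([ 0.4318, -0.0927,  0.3083]), 'roll_to_align': np.float64(0.0), 'ang': np.float64(177.4), 'r': np.float64(0.1465), 'above': np.float64(0.1052)} speed 0.013
tyre fit [ 0.5584 -0.0736  0.1295  0.199 ] 23840
pointer 0.58 [292.9 226.1] [ 0.4281 -0.1019  0.2223] psi from it 0.214
old spoke phase -0.71 0.93 4726
   valve from 12: -0.75 503
wrist fit spoke phase -0.64 0.91 4704
   valve from 12: -0.38 491
{'spoke': 2.03, 'q': np.float64(0.81), 'valve': 178.25, 'n': 397}
```

View pics/c6.png

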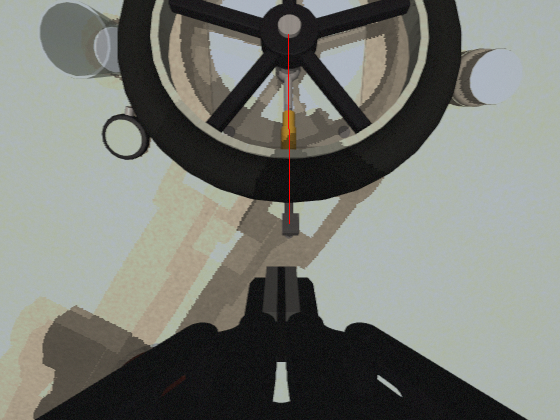

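The red twelve o'clock line runs through the hub (289,24), valve (289,130) and pointer (290,224), so the error is under 1°. The stand fit hasn't changed and the arm is clear, so I'm handing in.

```bash
python3 -c "
from station import ctrl
print(ctrl.finish_job())"
```

```text
the job is handed in; nothing more can be done
None
```

The valve stem is at twelve o'clock beside the pointer, within about 1° by the last camera reading. I turned the wheel about 117° by pushing two spokes in turn, the arm is clear of the stand, and the job was handed in at about 16 s; no verdict came back.

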